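# Hold a moulded plug at proof load on a sprung gauge

### The job

Lift the white domed plug straight up out of the open mould, stand its flat end upright in the round sprung seat of the blue-based load gauge and push it down until the red pointer is in the green band, at about 11 mm of travel, never running it down into the red stop zone. Keep it pressed in the green band for at least three seconds and finish still gripping and pressing it: do not let go or back off. Push with the plug only (no finger on the gauge) and leave the block, the cap, the tape roll and the screwdriver where they are.

Things in the scene. Friction and masses are not known exactly. Their poses are not given: they have to be found in the camera images.
- plug: white plastic plug, a 33 mm diameter round shank with a domed top, 106 mm tall, 40 to 85 g, standing dome up in one cavity of the mould. Origin at the centre of its flat underside, z up along its axis. The dome takes the top 17 mm; grip it round the shank, about 72 mm above its origin. It stands 64 mm proud of the mould's top face.
- mould: fixed aluminium lower mould half, block 90 x 150 x 55 mm (x, y, z), origin at the centre of its underside on the bench; any yaw. Two round upright cavities, 36 mm wide and 42 mm deep (floor 13 mm above the bench), at y = -32 mm (the plug stands in this one) and y = +32 mm (empty) in its frame.
- gauge: fixed load gauge: blue base 120 x 130 x 12 mm, dark round housing 72 mm across up to 46 mm, steel seat on a stem above it. Origin at the centre of its underside on the bench. At y = +50 mm in its frame stands a white scale plate, 28 mm wide, up to 90 mm high, with a green band (8 to 14 mm of travel) and a red stop zone below; a red pointer on the seat moves down in front of it.
- seat_floor (a point): centre of the seat's flat inner floor, where the plug's flat end stands; moves down with the seat. At rest 78 mm above the bench. The seat is a shallow cup 54 mm across outside, 45 mm inside, with a 5 mm rim (rim top 83 mm above the bench at rest).
- seat (a joint): travel of the sprung seat in m: 0 at rest (up), grows as it is pressed straight down, 0.020 at the stop. A spring pushes up with about 4 N at the start and 0.7 N more per mm (about 12 N at 11 mm). It springs back when let go. The green band is 0.008 to 0.014; the red zone begins at 0.0185.
- grey_block: grey plastic spacer block 44 x 36 x 33 mm lying between the mould and the gauge, origin at the centre of its underside; leave alone
- yellow_cap: yellow plastic end cap, a cup 52 mm across and 42 mm high, origin at the centre of its underside; leave alone
- tape_roll: roll of masking tape lying flat, 104 mm across, 25 mm high, origin at the centre of its underside; leave alone
- red_driver: screwdriver with a red handle lying on the bench, 192 mm long along its y, 26 mm thick, origin at the centre of its underside; leave alone

How it is judged:
By the outcome, as a careful person would: the job done as asked, in the order asked, and still so for the second after the job is handed in, while the arm keeps its last pose, push and grip.
It also fails if it takes over 46 s, if anything falls off the work surface, if the arm or the gripper's body presses on something with over 40 N, if the wrist force passes 120 N, or if a joint passes its speed limit or range.

### The arm

A 6-joint arm with a two-finger parallel gripper is mounted at the origin on the work surface; the furniture and walls round the work are solid. World frame = base frame: x ahead of the robot, y to its left, z up, the work surface at z = 0. Lengths are in mm, angles in degrees, forces in N, time in s.
With the tool pointing down it reaches from about 350 to 950 mm from the base axis. Payload 17.4 kg.
Tool frame: the origin (TCP) lies at the very end of the fingers, on their centre line; the grasp point (between the pads) lies 19 mm behind it (manip.hold_point_z is the distance from the TCP to the grasp point, in mm); z points along the fingers, y is the line along which they close (so a half turn about z gives the same grasp; the last joint's range is limited). The gripper opens to 93 mm and grips with 3 to 60 N. Pads are 15 mm wide; open, the fingers measure 128 mm over their backs; the gripper's body (75 mm by 188 mm) begins 65 mm behind the grasp point.
Start: joints at [-74.473, 6.646, 82.598, -0, 90.757, -2.166], TCP at [205.134, -643.081, 218.646] pointing down, gripper open.
Joint ranges: [-162.19, 162.19], [-47.58, 125.68], [4.15, 143.07], [-65.23, 245.23], [0.69, 171.88], [-170.13, 170.13]. Speed limits (degrees/s): [108.29, 108.29, 127.2, 180, 180, 180].

### API

Orientations are given as a 3x3 rotation matrix whose columns are the frame's x, y, z axes.
In Python, from bench import manip, imaging, get_state, job_done gives the robot as it stands (manip), with the cameras (imaging), the readings as plain functions and the job as plain functions.
- The arm moves only by the tool send_path, called after "Request:" as name([rows], argument=value, ...), one row to a line, values as JSON. Schema: {"type":"object","properties":{"rows":{"type":"array","items":{"type":"object","properties":{"d":{"type":"array","items":{"type":"number"},"minItems":3,"maxItems":3},"rz":{"type":"number"}},"additionalProperties":false},"minItems":1,"maxItems":20},"jaw":{"type":"number"},"only":{"type":"string"},"quiet":{"type":"boolean"},"lines":{"type":"string"}},"required":["rows"],"additionalProperties":false}. rows is a list of rows, 1 to 20 of them, each an object with the fields d (a list: dx, dy, dz in mm), rz (a turn about the tool's z in degrees); a field left out counts as zero; each row is the pose to reach, as a shift and turn from the pose commanded when the call began, along the tool's axes at that moment; what a row does not reach only later rows make up. A row lasts 1/8 s, in which the tool goes at most 62.5 mm and 10.7 degrees, less where a joint would pass 70% of its speed; a pose out of reach is approached as far as the arm can. jaw is the finger opening in mm, set as the call begins (left out keeps the last). The fingers move at their own pace and stop on an object; the grip force is fixed at half the most. Time passes only in rows, so rows that do not move let the fingers close. The tool returns the time, the measured TCP pose, the force, the opening and the grip force at its end. only (a regular expression) keeps the lines of the reply that match it, lines (a string "A,B") keeps lines A to B, and quiet returns only ok. Input that does not fit is refused with a message, and nothing moves.
- get_state(): the state, without advancing time (a new reading comes with each control period).
- imaging.read_camera(name): name is "scene" or "top"; returns the picture (384x512x3 uint8, red, green, blue); there is no depth.
- imaging.camera_info(name): a dict with "fx", "fy", "cx", "cy" (pixels), "R" (3x3) and "t" (3): a world point X has camera coordinates R X + t. Camera axes: x right, y down, z forward; pixel columns grow to the right and rows downward; lengths in mm; the calibration is good to about 2 mm. A picture is of the moment at which its call begins. camera_info takes no time and is no camera call.
- job_done(): hands the job in; it is judged then, once.
The state is a dict: "t": time; "q": joint angles; "dq": joint speeds; "effort": joint torques, N m; "position": TCP position; "orientation": TCP orientation; "ft_force": force on the tool from outside, world axes, zero at the start; "ft_torque": the same for the moment, N m; "grip_width": finger opening in mm; "grasp_force": force on a finger pad.
Only numpy, scipy, OpenCV 4.12 (cv2) and the standard library are available. Lean on these libraries where they do the work, as an engineer would, in place of code of your own. Each camera call takes 0.05 s, during which the arm holds its last target. There are 200 camera calls.

## Working session

There is one attempt and no reset: what is moved stays moved. The work goes in short steps, Python scripts to look and compute and a tool call to move; the robot and the scene stay as the last step left them, time stands still between calls to the robot, and variables do not carry over. Pictures are saved under pics/ and viewed, at most 10 in all, crops included, and the job is handed in when it is done.

```bash
ls; mkdir -p pics; python3 - <<'E'
from bench import manip, imaging, get_state, job_done
import cv2,numpy as np
for n in("scene","top"):
    cv2.imwrite(f"pics/{n}0.png",imaging.read_camera(n)[:,:,::-1]); c=imaging.camera_info(n)
    print(n,{k:np.round(v,3).tolist() for k,v in c.items()}, (-np.array(c["R"]).T@c["t"]).round(0))
s=get_state();print(s["t"],s["position"],np.round(s["orientation"],3),s["grip_width"])
E
```

```text
bench.py
pics
scene {'fx': 353.903, 'fy': 353.903, 'cx': 254.9, 'cy': 184.543, 'R': [[-0.84, -0.543, 0.0], [-0.425, 0.657, -0.623], [0.338, -0.523, -0.783]], 't': [494.413, 291.237, 703.079]} [301. 445. 731.]
top {'fx': 498.831, 'fy': 498.831, 'cx': 257.982, 'cy': 203.113, 'R': [[0.026, -1.0, -0.015], [-0.991, -0.023, -0.129], [0.129, 0.018, -0.992]], 't': [-7.865, 588.737, 1215.593]} [ 428.  -16. 1281.]
0.1 [ 205.09347493 -642.90985101  218.0001675 ] [[ 0.953  0.304 -0.   ]
 [ 0.304 -0.953  0.001]
 [ 0.    -0.001 -1.   ]] 93.36171532566966
```

View pics/scene0.png

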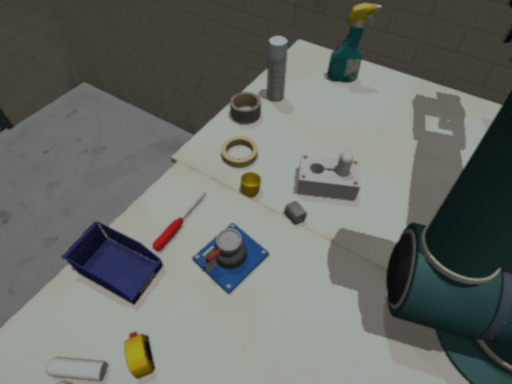

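View pics/top0.png

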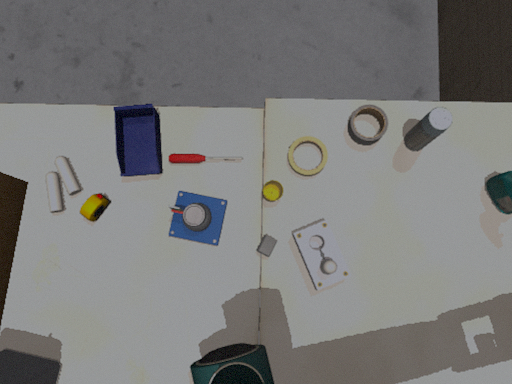

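The scene view shows the plug near (345,163) and the gauge seat near (229,240). In the top view they are at about (329,266) and (195,215). I'll enlarge those four spots.

```bash
python3 - <<'E'
import cv2,numpy as np
s=cv2.imread("pics/scene0.png");t=cv2.imread("pics/top0.png")
def c(i,x,y,w=80,h=60):
    o=cv2.resize(i[y:y+h,x:x+w],None,fx=5,fy=5,interpolation=cv2.INTER_CUBIC)
    for k in range(0,w,10): cv2.putText(o,str(x+k),(k*5,8),0,.3,(0,0,255));cv2.line(o,(k*5,10),(k*5,14),(0,0,255))
    for k in range(0,h,10): cv2.putText(o,str(y+k),(0,k*5+4),0,.3,(0,0,255))
    return o
cv2.imwrite("pics/m.png",np.vstack([np.hstack([c(s,290,143),c(s,190,220)]),np.hstack([c(t,285,222,80,60),c(t,160,188)])]))
E
```

```text
(no output)
```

View pics/m.png

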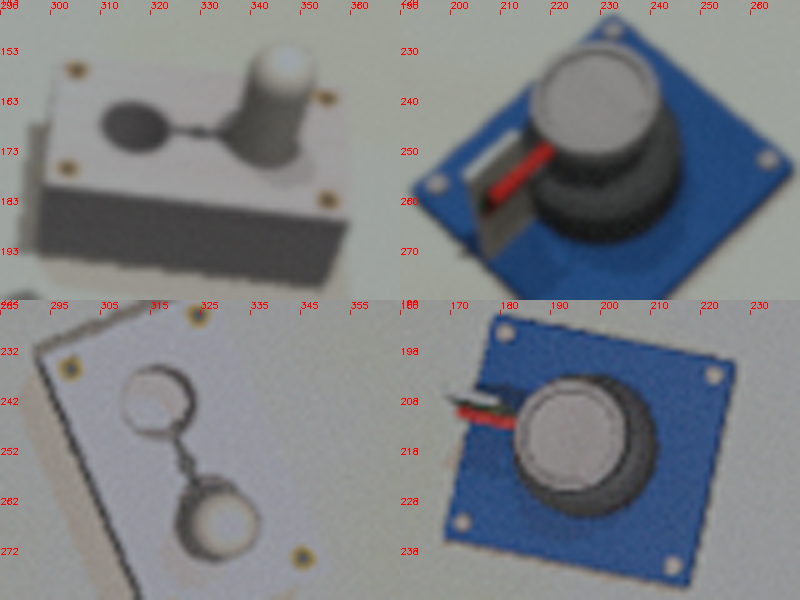

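The close-up shows the dome centre at scene (346.6,158.1) and top (329.4,266.4). The seat rim centre is at scene (229,239.7) and top (194.3,214.9). Next I'll triangulate these, plus the mould screws as a height check.

```bash
cat >h.py <<'E'
from bench import manip, imaging, get_state, job_done
import numpy as np, cv2
C={n:imaging.camera_info(n) for n in("scene","top")}
def P(n):
    c=C[n];K=np.array([[c["fx"],0,c["cx"]],[0,c["fy"],c["cy"]],[0,0,1]])
    return K@np.c_[np.array(c["R"]),np.array(c["t"])]
def tri(a,b):
    X=cv2.triangulatePoints(P("scene"),P("top"),np.array(a,float),np.array(b,float))[:,0];return X[:3]/X[3]
def proj(n,X):
    x=P(n)@np.append(X,1);return x[:2]/x[2]
def atz(n,p,z):
    M=P(n);A=np.c_[M[:,:2],-np.append(p,1)];return np.linalg.solve(A,-(M[:,2]*z+M[:,3]))[:2]
E
python3 - <<'E'
from h import *
S,T=(346.6,158.1),(329.4,266.4)
X=tri(S,T);print("dome",X,proj("scene",X),proj("top",X),atz("scene",S,102.5),atz("top",T,102.5))
S,T=(229,239.7),(194.3,214.9)
X=tri(S,T);print("seat",X,proj("scene",X),proj("top",X),atz("scene",S,83),atz("top",T,83))
S,T=(316.8,168.2),(316.5,242)
print("empty cav",tri(S,T),atz("scene",S,55),atz("top",T,55))
E
```

```text
dome [ 433.99065315 -165.92935666  100.30721605] [345.68464273 157.85847279] [329.50507012 266.88603173] [ 431.34943883 -164.27405384] [ 435.10034752 -165.39760354]
seat [551.14165629 160.3266747   73.79028537] [228.66224375 239.63274949] [194.36079517 215.03714387] [546.95931821 164.05595334] [550.52847203 159.14330382]
empty cav [ 493.29179694 -140.12963298   50.80884792] [ 490.44183065 -136.95356892] [ 493.91009605 -139.46535931]
```

```bash
python3 - <<'E'
from h import *
print("cav from screws", atz("top",(327.8,266.9),55), atz("top",(322.3,254.7),55))
s=get_state();R=np.array(s["orientation"])
print((R.T@(np.array([434.2,-165.5,66])-s["position"])).round(1), R.T@(np.array([550,160.3])-[434.2,-165.5]).tolist() if 0 else "")
E
```

```text
cav from screws [ 434.09936705 -167.54408319] [ 463.30586473 -153.92290207]
[ 363.3 -385.1  152.4]
```

Request:
send_path([
  {"d":[20,-20,10]},
  {"d":[60,-60,30]},
  {"d":[100,-105,40]},
  {"d":[140,-150,50]},
  {"d":[180,-190,50]},
  {"d":[220,-235,50]},
  {"d":[260,-275,50]},
  {"d":[300,-318,50]},
  {"d":[335,-355,50]},
  {"d":[355,-377,50]},
  {"d":[363,-385,50]},
  {"d":[363,-385,50]},
], jaw=93)

```text
t: 1.6
position: [434.0, -166.0, 168.5]
orientation: [[0.952, 0.305, -0.0], [0.305, -0.952, 0.0], [-0.0, -0.0, -1.0]]
ft_force: [-0.2, 0.4, 0.2]
grip_width: 92.7
grasp_force: 0.0
```

```bash
python3 - <<'E'
from h import *
manip;cv2.imwrite("pics/t1.png",imaging.read_camera("top")[:,:,::-1]);cv2.imwrite("pics/s1.png",imaging.read_camera("scene")[:,:,::-1])
s=get_state();R=np.array(s["orientation"]);print(s["t"],R.round(3).tolist(),(R.T@(np.array([434.2,-166.2,66])-s["position"])).round(1),s["ft_force"])
t=cv2.imread("pics/t1.png");q=cv2.imread("pics/s1.png")
f=lambda i,x,y:cv2.resize(i[y:y+120,x:x+100],None,fx=4,fy=4,interpolation=cv2.INTER_CUBIC)
cv2.imwrite("pics/m1.png",np.hstack([f(q,295,90),f(t,280,205)]))
E
```

```text
1.7 [[0.953, 0.303, -0.0], [0.303, -0.953, -0.0], [-0.0, 0.0, -1.0]] [  0.7  -0.4 102.5] [-0.97307937 -0.87223082  0.28944238]
```

View pics/m1.png

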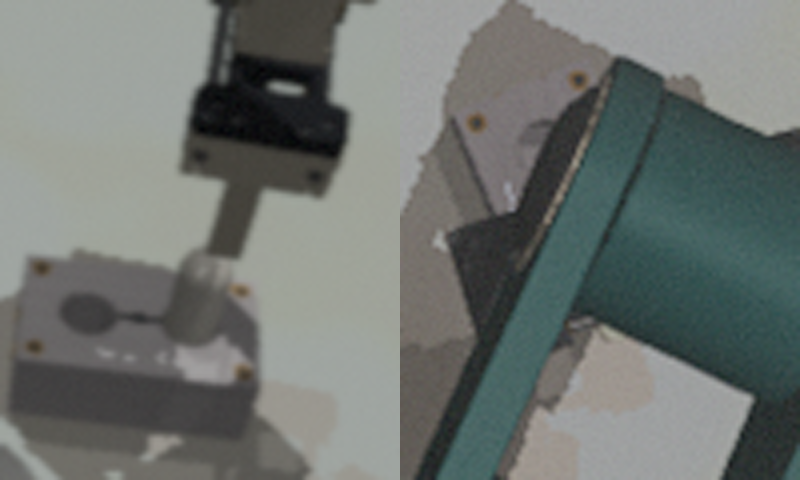

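The scene view shows the open fingers straddling the plug's top at crop (205,255), and the top view is blocked by the arm. I'll descend and close the fingers.

Request:
send_path([
  {"d":[0,0,20]},
  {"d":[0,0,50]},
  {"d":[0,0,80]},
  {"d":[0,0,97]},
  {"d":[0,0,102]},
  {"d":[0,0,102]},
], jaw=93)

```text
t: 2.45
position: [434.1, -166.2, 67.0]
orientation: [[0.953, 0.304, 0.0], [0.304, -0.953, -0.0], [0.0, 0.0, -1.0]]
ft_force: [0.3, 0.3, 1.4]
grip_width: 93.0
grasp_force: 0.0
```

Request:
send_path([
  {},
  {},
  {},
  {},
  {},
], jaw=38)

```text
t: 3.08
position: [434.0, -166.0, 66.7]
orientation: [[0.953, 0.304, 0.0], [0.304, -0.953, 0.0], [0.0, -0.0, -1.0]]
ft_force: [0.5, 0.3, -0.3]
grip_width: 47.4
grasp_force: 0.0
```

```bash
python3 - <<'E'
from h import *
q=imaging.read_camera("scene")[:,:,::-1]
cv2.imwrite("pics/m2.png",cv2.resize(q[90:210,295:395],None,fx=5,fy=5,interpolation=cv2.INTER_CUBIC))
for p in [(434.2,-166.2,119),(434.2,-166.2,85)]: print((proj("scene",p)-[295,90])*5)
E
```

```text
[261.12228695 312.04318177]
[247.0033845  359.99635837]
```

View pics/m2.png

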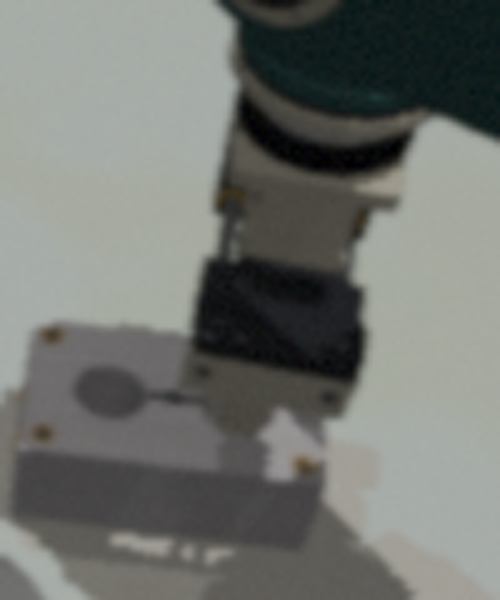

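The gripper now hides the plug at crop (250,360). I'll close in steps and judge centring from the force readings.

Request:
send_path([
  {},
  {},
], jaw=36)

```text
t: 3.38
position: [434.0, -166.0, 66.7]
orientation: [[0.953, 0.304, 0.0], [0.304, -0.953, -0.0], [0.0, 0.0, -1.0]]
ft_force: [0.1, 0.2, 0.4]
grip_width: 36.1
grasp_force: 0.0
```

Request:
send_path([
  {},
], jaw=33)

```text
t: 3.5
position: [434.0, -166.0, 66.6]
orientation: [[0.953, 0.304, -0.0], [0.304, -0.953, 0.0], [-0.0, -0.0, -1.0]]
ft_force: [-0.1, 0.5, -0.6]
grip_width: 33.6
grasp_force: 1.5
```

Request:
send_path([
  {},
  {},
], jaw=20)

```text
t: 3.75
position: [434.0, -166.0, 66.6]
orientation: [[0.953, 0.304, -0.0], [0.304, -0.953, 0.0], [-0.0, -0.0, -1.0]]
ft_force: [0.3, 0.4, -0.5]
grip_width: 33.5
grasp_force: 30.0
```

Request:
send_path([
  {"d":[0,0,-2]},
  {"d":[0,0,-6]},
  {"d":[0,0,-12]},
  {"d":[0,0,-20]},
])

```text
t: 4.25
position: [433.9, -166.0, 87.2]
orientation: [[0.953, 0.304, -0.0], [0.304, -0.953, -0.0], [-0.0, 0.0, -1.0]]
ft_force: [-0.3, 0.4, -1.6]
grip_width: 33.2
grasp_force: 30.0
```

Request:
send_path([
  {"d":[0,0,-12]},
  {"d":[0,0,-30]},
  {"d":[0,0,-55]},
  {"d":[0,0,-78]},
  {"d":[0,0,-88]},
  {"d":[0,0,-90]},
])

```text
t: 5.0
position: [434.1, -166.0, 177.2]
orientation: [[0.953, 0.304, 0.001], [0.304, -0.953, -0.0], [0.001, 0.001, -1.0]]
ft_force: [0.1, -0.7, -1.4]
grip_width: 33.1
grasp_force: 30.0
```

```bash
python3 - <<'E'
from h import *
q=imaging.read_camera("scene")[:,:,::-1]
cv2.imwrite("pics/m3.png",cv2.resize(q[50:200,275:415],None,fx=4,fy=4,interpolation=cv2.INTER_CUBIC))
s=get_state();R=np.array(s["orientation"])
print((R.T@(np.array([550,160.3,176.6])-s["position"])).round(1), s["t"])
for z in(123,195): print((proj("scene",(434,-166,z))-[275,50])*4)
E
```

```text
[ 2.097e+02 -2.756e+02  2.000e-01] 5.05
[290.44957745 405.29892218]
[317.11190054 314.81068604]
```

View pics/m3.png

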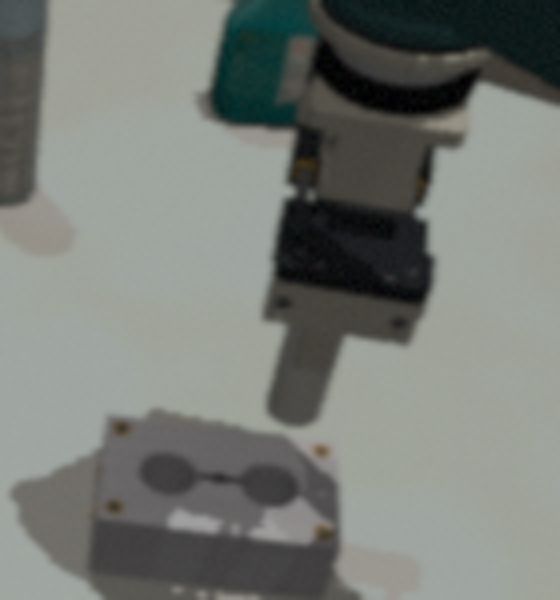

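The plug is held upright and clear of the cavity. Its bottom sits near crop (293,408), against a predicted (290,405). Next is the carry to above the seat.

Request:
send_path([
  {"d":[12,-16,0]},
  {"d":[36,-47,0]},
  {"d":[66,-87,0]},
  {"d":[97,-127,0]},
  {"d":[127,-167,0]},
  {"d":[157,-207,0]},
  {"d":[184,-242,0]},
  {"d":[202,-266,0]},
  {"d":[210,-276,0]},
  {"d":[210,-276,0]},
])

```text
t: 6.3
position: [549.9, 160.8, 175.9]
orientation: [[0.952, 0.305, -0.001], [0.305, -0.952, -0.0], [-0.001, 0.0, -1.0]]
ft_force: [0.4, -1.0, -1.0]
grip_width: 32.7
grasp_force: 30.0
```

```bash
python3 - <<'E'
from h import *
q=imaging.read_camera("scene")[:,:,::-1]; t=imaging.read_camera("top")[:,:,::-1]
f=lambda i,x,y:cv2.resize(i[y:y+140,x:x+100],None,fx=4,fy=4,interpolation=cv2.INTER_CUBIC)
cv2.imwrite("pics/m4.png",np.hstack([f(q,180,150),f(t,150,150)]))
s=get_state();p=s["position"];print(p,s["t"],s["ft_force"])
for z in(123.4,): print((proj("scene",(p[0],p[1],z))-[180,150])*4)
print((proj("scene",(550,160.3,78))-[180,150])*4)
E
```

```text
[549.89880866 159.9458299  176.3856288 ] 6.4 [ 0.34798058 -0.35938425  0.0318984 ]
[191.37122146 309.54087003]
[195.98359745 355.52091588]
```

View pics/m4.png

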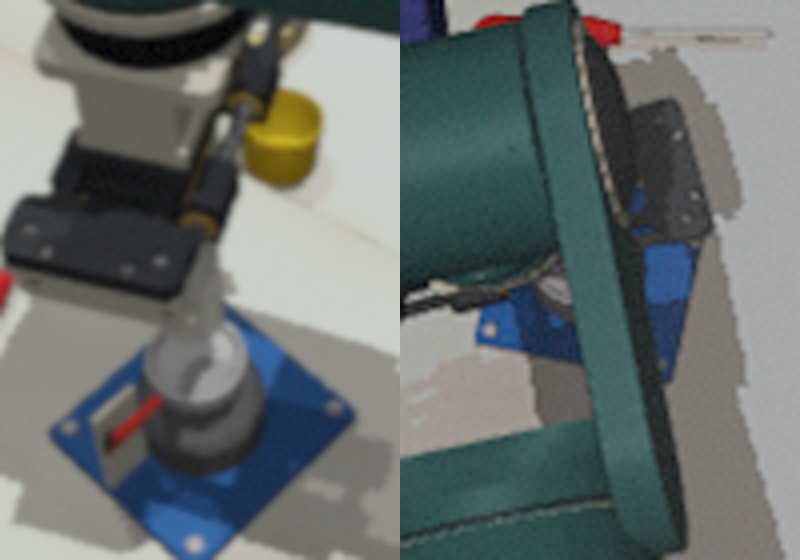

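The seat centre appears at crop (196,358), against a predicted (196,356), and the plug is directly above it. I'll lower to just short of contact and then press in steps.

Request:
send_path([
  {"d":[0,0,6]},
  {"d":[0,0,18]},
  {"d":[0,0,30]},
  {"d":[0,0,38]},
  {"d":[0,0,41]},
  {"d":[0,0,41]},
])

```text
t: 7.15
position: [550.1, 160.8, 135.6]
orientation: [[0.953, 0.304, -0.0], [0.304, -0.953, -0.0], [-0.0, -0.0, -1.0]]
ft_force: [0.4, -0.2, -0.3]
grip_width: 33.3
grasp_force: 30.0
```

Request:
send_path([
  {"d":[0,0,2]},
  {"d":[0,0,4]},
  {"d":[0,0,6]},
  {"d":[0,0,8]},
  {"d":[0,0,8]},
])

```text
t: 7.78
position: [550.3, 160.9, 128.1]
orientation: [[0.953, 0.304, 0.001], [0.304, -0.953, 0.0], [0.001, -0.0, -1.0]]
ft_force: [-1.9, 0.4, 6.0]
grip_width: 33.0
grasp_force: 30.0
```

```bash
python3 - <<'E'
from h import *
F=[]
for i in range(4):
    q=imaging.read_camera("scene"); s=get_state();F.append(s["ft_force"])
print(np.mean(F,0),s["position"],s["t"])
E
```

```text
[-1.0121072   0.20801864  5.27742626] [550.33818916 160.85595408 128.17779721] 7.975
```

Request:
send_path([
  {"d":[0,0,1]},
  {"d":[0,0,2]},
  {"d":[0,0,3.5]},
  {"d":[0,0,5]},
  {"d":[0,0,6]},
  {"d":[0,0,6.8]},
  {"d":[0,0,7.4]},
  {"d":[0,0,7.4]},
])

```text
t: 8.98
position: [550.5, 160.9, 121.3]
orientation: [[0.953, 0.304, 0.001], [0.304, -0.953, 0.0], [0.001, 0.0, -1.0]]
ft_force: [-3.1, 0.1, 10.8]
grip_width: 33.1
grasp_force: 30.0
```

```bash
python3 - <<'E'
from h import *
F=[]
for i in range(5):
    q=imaging.read_camera("scene"); s=get_state();F.append(s["ft_force"])
print(np.mean(F,0),s["position"],s["t"],s["grip_width"])
cv2.imwrite("pics/m5.png",cv2.resize(q[190:300,180:280,::-1],None,fx=5,fy=5,interpolation=cv2.INTER_CUBIC))
E
```

```text
[-2.6590887  -0.58102955 10.51021953] [550.4686444  160.94079928 121.3789206 ] 9.225 33.01848067451289
```

View pics/m5.png

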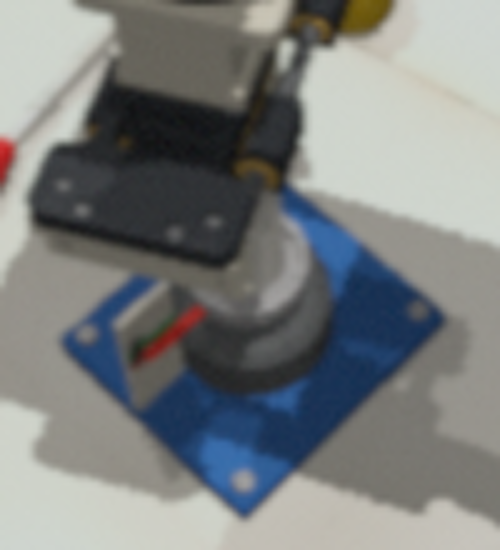

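The pointer tip at crop (140,358) lies over the green mark on the scale. Force and height both give about 10.2 mm of travel. I'll press slightly deeper and hold.

Request:
send_path([
  {"d":[0,0,0.7]},
  {"d":[0,0,0.7]},
  {"d":[0,0,0.7]},
  {"d":[0,0,0.7]},
  {"d":[0,0,0.7]},
  {"d":[0,0,0.7]},
  {"d":[0,0,0.7]},
  {"d":[0,0,0.7]},
  {"d":[0,0,0.7]},
  {"d":[0,0,0.7]},
  {"d":[0,0,0.7]},
  {"d":[0,0,0.7]},
  {"d":[0,0,0.7]},
  {"d":[0,0,0.7]},
  {"d":[0,0,0.7]},
  {"d":[0,0,0.7]},
  {"d":[0,0,0.7]},
  {"d":[0,0,0.7]},
  {"d":[0,0,0.7]},
  {"d":[0,0,0.7]},
])

```text
t: 11.72
position: [550.5, 160.9, 120.7]
orientation: [[0.953, 0.304, 0.001], [0.304, -0.953, 0.0], [0.001, 0.0, -1.0]]
ft_force: [-3.3, 0.0, 10.6]
grip_width: 32.9
grasp_force: 30.0
```

Request:
send_path([
  {},
  {},
  {},
  {},
  {},
  {},
  {},
  {},
  {},
  {},
  {},
  {},
  {},
  {},
  {},
  {},
])

```text
t: 13.72
position: [550.5, 160.9, 120.7]
orientation: [[0.953, 0.304, 0.001], [0.304, -0.953, 0.0], [0.001, 0.0, -1.0]]
ft_force: [-3.3, -0.5, 10.3]
grip_width: 33.3
grasp_force: 30.0
```

```bash
python3 - <<'E'
from h import *
q=imaging.read_camera("scene")
cv2.imwrite("pics/m6.png",cv2.resize(q[225:285,185:255,::-1],None,fx=8,fy=8,interpolation=cv2.INTER_CUBIC))
E
```

```text
(no output)
```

View pics/m6.png

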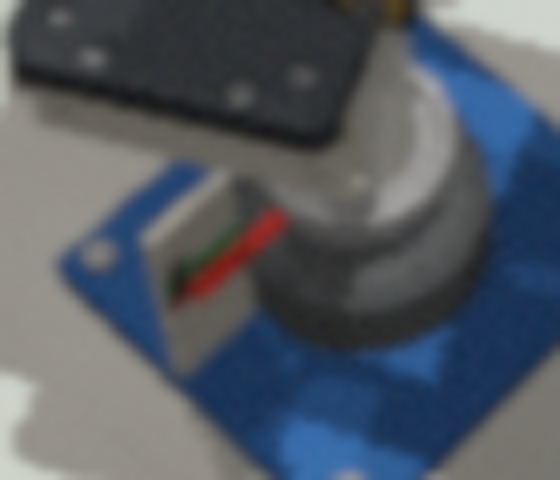

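The pointer tip is at crop (190,293) with green showing above it. I'll measure its shift from rest as a check.

```bash
python3 - <<'E'
from h import *
a=cv2.imread("pics/scene0.png");b=imaging.read_camera("scene")[:,:,::-1]
for i in(a,b):
    r=i[240:275,195:228].astype(float); m=np.clip(r[:,:,2]-1.5*np.maximum(r[:,:,0],r[:,:,1])-15,0,None)
    # per-column weighted mean row of red
    w=m.sum(0); print([(195+k,round(240+(m[:,k]@np.arange(35))/w[k],1)) for k in range(33) if w[k]>60])
# expected image shift for pointer 35mm from axis
X=np.array([545,198,75.]);print(proj("scene",X),proj("scene",X-[0,0,11])-proj("scene",X))
F=[]
for i in range(6): imaging.read_camera("scene");F.append(get_state()["ft_force"])
print(np.mean(F,0))
# band / red zone colour column listing near the tip
print(b[254:272,203:213].tolist()[::2][0:0])
h=cv2.imread("pics/m.png");v=np.hstack([cv2.resize(i[235:280,195:230],None,fx=11,fy=11,interpolation=cv2.INTER_CUBIC) for i in(a,b)]);cv2.imwrite("pics/m7.png",v)
E
```

```text
[(208, np.float64(258.5)), (209, np.float64(258.1)), (210, np.float64(257.6)), (211, np.float64(256.8)), (212, np.float64(255.8)), (213, np.float64(255.0)), (214, np.float64(254.1)), (215, np.float64(253.0)), (216, np.float64(251.9)), (217, np.float64(250.9)), (218, np.float64(250.3)), (219, np.float64(250.0))]
[(209, np.float64(260.5)), (210, np.float64(260.0)), (211, np.float64(259.3)), (212, np.float64(258.4)), (213, np.float64(257.6)), (214, np.float64(256.8)), (215, np.float64(255.8)), (216, np.float64(254.7)), (217, np.float64(253.9)), (218, np.float64(253.0)), (219, np.float64(252.4))]
[220.37206368 254.34771353] [0.40476871 2.48412547]
[-2.91225964 -0.39282763 10.72385342]
[]
```

View pics/m7.png

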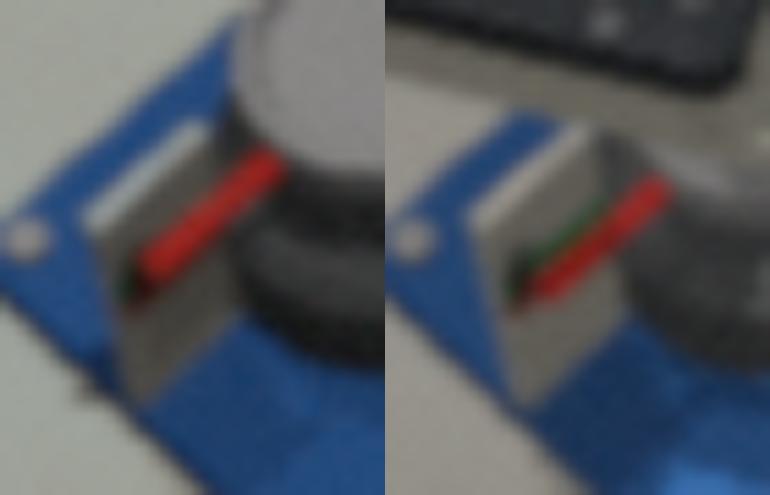

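The pointer has moved about 10.5 mm, measured optically. The arm height and the spring force agree with that, and it has been held in the band for over 4 s.

```bash
python3 -c "
from bench import manip, imaging, get_state, job_done
print(job_done())"
```

```text
the job is handed in; nothing more can be done
None
```

I handed the job in with the plug still gripped upright and pressing the gauge seat at about 10.5–11 mm, inside the green band; it had been held there for over 4 s and never went near the red zone.

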